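Thread a cleaned lens ring onto a mandrel and show it to the inspection camera

TASK

Pick up the mandrel by its black handle and pass its rod, from the robot's side, through the lens ring with the small hole, one of the two rings standing in the wooden rack; both rings are freshly cleaned, so the gripper must not touch either, and the other ring stays standing in its pocket. Lift the small-holed ring out so that it hangs on the level rod and present it to the inspection camera: ring facing the lens squarely, its centre on the lens's line of sight and straight above the cross on the baseboard, nothing touching the camera. Finish while holding it there, hanging still.

Things in the scene. Friction and masses are not known exactly. Their poses are not given: they have to be found in the camera images.
- mandrel: hand tool for carrying rings, about 0.12 kg, lying on the desk. Black flat-sided handle 70 mm long (x), 18 mm wide (y), 28 mm tall (z), with grey grip lines; from the handle's +x end a steel shoulder (20 mm diameter, x = 35 to 41 mm), then a straight 8 mm steel rod that ends in a 12 mm ball. Origin at the centre of the handle, on the rod's axis (14 mm above the desk as it lies); x along the rod towards the ball tip, z up as it lies, y across the handle.
- mandrel_tip (a point): front of the mandrel's ball tip, 141 mm from the handle's centre along the mandrel's x; same axes as the mandrel. The ball is a little thicker than the rod and keeps a hanging ring from slipping off forward.
- small_hole_ring: the ring to be shown: aluminium lens ring, 50 mm outside diameter, 10 mm thick, round hole 20 mm across, about 45 g, standing loosely on edge in one of the rack's two pockets (which one varies). Origin at its centre (the centre of the hole); x along the ring's axis, at the start pointing away from the robot as the rack's x does. Its centre stands 49 mm above the desk.
- wide_hole_ring: the other aluminium lens ring, same outside size (50 mm, 10 mm thick) but with a 36 mm hole, standing in the other pocket; leave it there. Origin at its centre, x along its axis.
- rack: wooden rack fixed to the desk, foot 56 mm deep (x) by 170 mm wide (y), 37 mm high in all, with two pockets side by side, 80 mm apart centre to centre (y = -40 and +40 mm); pocket floor 25 mm above the desk, pocket walls 12 mm high, so a ring must rise 12 mm to clear them; the holes of the rings are above the walls and free from front and back. Origin at the centre of its underside; x points away from the robot and is the direction of the rings' axes, z up.
- camera: inspection camera fixed on an upright post at the far end of a grey baseboard (245 x 100 mm, 10 mm thick, a black cross on it). Origin on the desk under the cross. x points from the cross to the camera, so the lens looks along -x, level, towards the robot side; line of sight 200 mm above the desk, lens front at x = 90 mm.
- inspection_point (a point): where the ring's centre belongs: straight above the cross, 200 mm above the desk, on the lens's line of sight and 90 mm in front of the lens. Same axes as the camera.
Not all that is in view belongs to the job. Leave any green or pink look-alike of the small_hole_ring alone.

How it is judged:
On the way:
1. the mandrel's rod is through the small-holed ring, from the robot's side, while the ring still stands in the rack (x of mandrel_tip in the frame of small_hole_ring between 0.012 and 0.105 m and y of mandrel_tip in the frame of small_hole_ring between -0.02 and 0.02 m and z of mandrel_tip in the frame of small_hole_ring between -0.02 and 0.02 m and angle between the x axis of mandrel and the x axis of small_hole_ring, either way round below 0.35 rad and z of small_hole_ring in the frame of rack below 0.062 m and contact force between the fingers and mandrel above 0.5 N), for 0.1 s.
At the end, for the whole second after the job is handed in: The small-holed ring hangs still on the rod, touched by nothing else, its centre within 15 mm sideways and in height and 25 mm in distance of the inspection point, its axis within 0.22 rad of the line of sight; the gripper holds the mandrel; the other ring stands in its pocket (x of mandrel_tip in the frame of small_hole_ring between 0.012 and 0.105 m and y of mandrel_tip in the frame of small_hole_ring between -0.02 and 0.02 m and z of mandrel_tip in the frame of small_hole_ring between -0.02 and 0.02 m and angle between the x axis of mandrel and the x axis of small_hole_ring, either way round below 0.35 rad and x of small_hole_ring in the frame of inspection_point between -0.025 and 0.025 m and y of small_hole_ring in the frame of inspection_point between -0.015 and 0.015 m and z of small_hole_ring in the frame of inspection_point between -0.015 and 0.015 m and angle between the x axis of small_hole_ring and the x axis of camera, either way round below 0.22 rad and contact force between small_hole_ring and mandrel above 0.1 N and contact force between the fingers and mandrel above 1 N and contact force between each of the arm, the fingers and small_hole_ring below 0.1 N and linear speed of small_hole_ring below 0.05 m/s and z of wide_hole_ring in the frame of rack below 0.056 m and horizontal distance between wide_hole_ring and rack below 0.047 m and angle between the x axis of wide_hole_ring and the x axis of rack, either way round below 0.3 rad); the arm keeps its last pose, push and grip.
It fails at once if the gripper or arm touched one of the rings (contact force between any of the fingers, the arm and small_hole_ring above 0.3 N or contact force between any of the fingers, the arm and wide_hole_ring above 0.3 N).
It fails at once if something touched the camera or its stand (contact force between camera and anything else above 1 N).
It fails at once if the wide-holed ring was knocked or lifted out of its pocket (distance of wide_hole_ring from where it was at the start of the episode above 0.015 m).
It also fails if it takes over 61 s, if anything falls off the work surface, if the arm or the gripper's body presses on something with over 40 N, if the wrist force passes 120 N, or if a joint passes its speed limit or range.

ROBOT

A 7-joint arm with a two-finger parallel gripper is mounted at the origin on a cart in front of the work surface, level with it; the furniture and walls round the work are solid. World frame = base frame: x ahead of the robot, y to its left, z up, the work surface at z = 0. Lengths are in m, angles in rad, forces in N, time in s.
With the tool pointing down it reaches from about 0.425 to 0.875 m from the base axis. Payload 4.7 kg.
Tool frame: the origin (TCP) lies where the fingers leave the gripper's body, on its centre line; the fingertips stand 70 mm ahead of it and the grasp point (between the pads) lies 51 mm ahead of it; z points along the fingers, y is the line along which they close (so a half turn about z gives the same grasp; the last joint's range is limited). The gripper opens to 87 mm and grips with 3 to 60 N. Pads are 19 mm wide; open, the fingers measure 117 mm over their backs; the gripper's body (75 mm by 190 mm) begins 51 mm behind the grasp point.
Start: joints at [-1.086, 0.321, -0.07, 1.45, 0.023, 1.371, -0.057], TCP at [0.295, 0.579, 0.292] pointing down, gripper open.
Joint ranges: [-2.86, 2.86], [-0.3, 2.09], [-1.38, 1.24], [0.06, 2.45], [-1.56, 4.7], [0.09, 2.05], [-2.69, 2.69]. Speed limits (rad/s): [2.57, 2.57, 3.14, 3.14, 3.14, 3.14, 3.14].

INTERFACE

Orientations are given as a rotation vector (axis times angle).
In Python, from bench import ctrl gives the robot as it stands.
- The arm moves only by the tool drive_tool, never from a script. Its argument "motion" is a list of rows, each a list of 3 entries, a list of its own where there are three numbers: the shift along the tool's x, y, z in cm, then the turn, a rotation vector about the tool's x, y, z in degrees, then the opening, from -1 (shut) to 1 (fully open). In form: [[[x, y, z], [ax, ay, az], claw], ...]. A call has 1 to 12 rows; each row shifts and turns the commanded pose from where the row before left it, along the tool's axes as they then stand; what a row does not reach is not made up. A row lasts 1/8 s, in which the tool goes at most 62.5 mm and 10.7 degrees, less where a joint would pass 70% of its speed; a pose out of reach is approached as far as the arm can. A call with a gripper value outside its range is refused whole. The fingers move at their own pace and stop on an object; "force" is the grip in N (left out, the last holds). Time passes only in rows, so rows that do not move let the fingers close. It gives the time, the measured TCP pose, the force, the opening and the grip force at its end, in the units of the state.
- ctrl.get_state(): the state, without advancing time (a new reading comes with each control period).
- ctrl.get_image(name): name is "scene" or "top" or "wrist"; returns the picture (420x560x3 uint8, red, green, blue); there is no depth.
- ctrl.calibration(name): a dict with "K" (3x3 intrinsics, pixels), "origin" and "attitude" of the camera in the world; the wrist camera has in their place "tool_from_camera" (4x4, takes a point from camera to tool coordinates, whose origin is the TCP and whose axes are the flange's). Camera axes: x right, y up, looking along -z (the intrinsics and any distortion apply to the point x, -y, -z); pixel columns grow to the right and rows downward; lengths in m; the calibration is good to about 2 mm. A picture is of the moment at which its call begins: read the wrist's pose just before it. calibration takes no time and is no camera call.
- ctrl.close_job(): hands the job in; it is judged then, once.
The state is a dict: "time": time; "joint_positions": joint angles; "qd": joint speeds; "joint_torque": joint torques, N m; "position": TCP position; "tool_rot": TCP orientation; "ft_force": force on the tool from outside, world axes, zero at the start; "torque": the same for the moment, N m; "grip_width": opening from 0.0 (shut) to 1.0 (fully open); "grip_force": force on a finger pad.
Only numpy, scipy, OpenCV 4.12 (cv2) and the standard library are available. Lean on these libraries where they do the work, as an engineer would, in place of code of your own. Each camera call takes 0.05 s, during which the arm holds its last target. There are 200 camera calls.

## Working session

There is one attempt and no reset: what is moved stays moved. The work goes in short steps, Python scripts to look and compute and a tool call to move; the robot and the scene stay as the last step left them, time stands still between calls to the robot, and variables do not carry over. Pictures are saved under pics/ and viewed, at most 10 in all, crops included, and the job is handed in when it is done.

Besides the shell and the picture viewer there is one more tool, called after "Emit:" by a JSON object that holds its "op" and its "data", one argument or row to a line. drive_tool: Moves the arm, as the interface text tells. Its arguments: {"type":"object","properties":{"motion":{"type":"array","items":{"type":"array"}},"force":{"type":"number"}},"required":["motion"]}

```bash
mkdir -p pics; ls; python3 - <<'E'
from bench import ctrl
import cv2,numpy as np
for n in("scene","top","wrist"):
    im=ctrl.get_image(n); cv2.imwrite(f"pics/{n}0.png",im[:,:,::-1])
    c=ctrl.calibration(n); print(n,{k:np.round(v,4).tolist() if not isinstance(v,(str,dict)) else v for k,v in c.items()})
s=ctrl.get_state(); print(s)
a=cv2.imread("pics/scene0.png");b=cv2.imread("pics/top0.png")
E
```

```text
pics
scene {'K': [[504.3664, 0.0, 286.2926], [0.0, 504.3664, 210.4672], [0.0, 0.0, 1.0]], 'origin': [0.0085, 0.5001, 0.5945], 'attitude': [0.471, -1.1872, -2.1458]}
top {'K': [[534.9383, 0.0, 273.9343], [0.0, 534.9383, 217.8771], [0.0, 0.0, 1.0]], 'origin': [0.4273, -0.0597, 1.2699], 'attitude': [0.0787, -0.0419, -1.5721]}
wrist {'K': [[369.5338, 0.0, 274.2496], [0.0, 369.5338, 210.8619], [0.0, 0.0, 1.0]], 'tool_from_camera': [[-0.0006, 0.9629, 0.2698, 0.0742], [1.0, 0.0005, 0.0007, 0.0002], [0.0005, 0.2698, -0.9629, -0.0917], [0.0, 0.0, 0.0, 1.0]]}
{'time': 0.15, 'joint_positions': array([-1.0858982 ,  0.32164207, -0.07008709,  1.45139184,  0.02264912,
        1.37078463, -0.05691216]), 'qd': array([-0.0009    , -0.00180641, -0.00193429, -0.00437835, -0.00099381,
       -0.00047376, -0.00100255]), 'joint_torque': array([ 2.07937214e-04, -4.91798294e+01, -4.04536519e-01, -3.12874246e+01,
       -6.41146023e-02,  4.05285833e-02,  1.00093805e-04]), 'position': array([0.29474483, 0.57898312, 0.29142111]), 'tool_rot': array([-7.32632022e-01, -3.05476023e+00,  2.23906591e-03]), 'ft_force': array([-0.73958917, -0.82268989,  0.1467894 ]), 'torque': array([ 0.01795478, -0.03611416, -0.02419438]), 'grip_force': 0.0, 'grip_width': 1.0015755687213066}
```

View pics/top0.png

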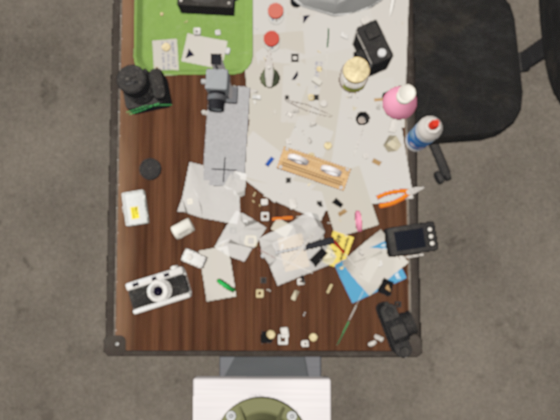

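View pics/scene0.png

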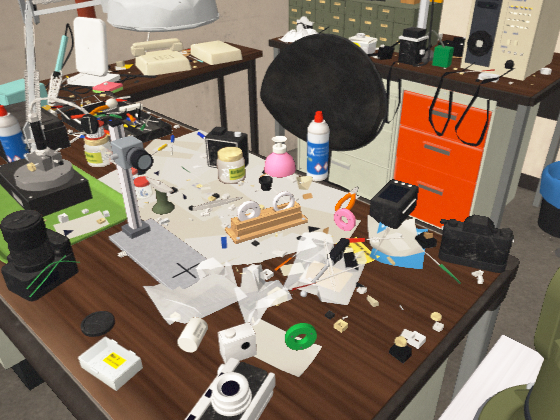

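Top: rack at (314,168), rings at about (300,158) and (328,172), cross at (225,169), mandrel probably with its handle at (320,243). Look-alikes are the green ring at (300,336) and the pink ring at (345,218), both in the scene picture. I'll zoom in on each.

```bash
python3 - <<'E'
import cv2,numpy as np
t=cv2.imread("pics/top0.png");s=cv2.imread("pics/scene0.png")
a=cv2.resize(t[140:280,200:360],None,fx=4.2,fy=4.2,interpolation=cv2.INTER_CUBIC)[:590]
b=cv2.resize(s[180:300,210:370],None,fx=4.9,fy=4.9,interpolation=cv2.INTER_CUBIC)
cv2.imwrite("pics/ct.png",a);cv2.imwrite("pics/cs.png",b)
E
```

```text
(no output)
```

View pics/ct.png

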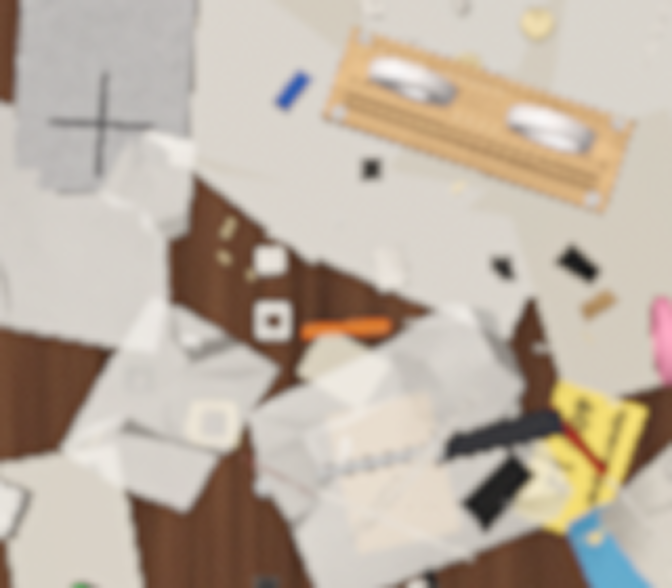

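View pics/cs.png

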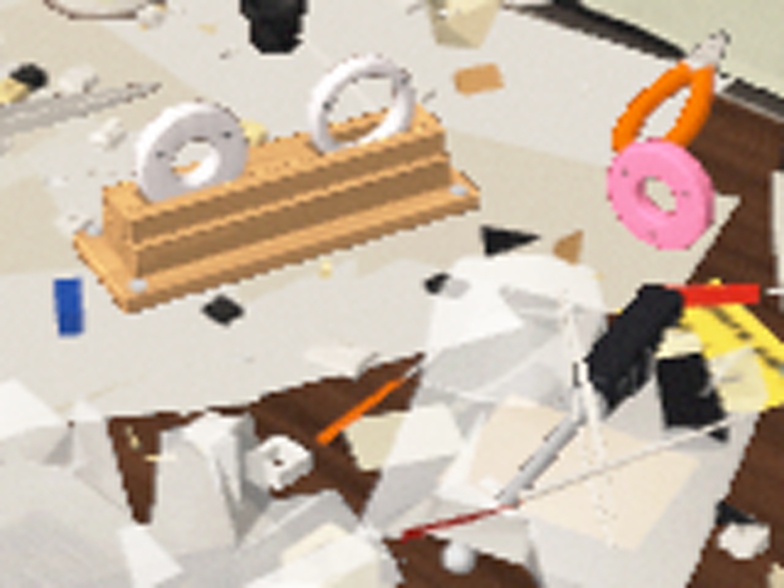

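The top crop shows the mandrel handle from (447,447) to (560,420), with its rod running left to about (325,472). The scene crop shows the small-holed ring in the left (+y) pocket at (192,155) and the wide one at (362,105). The candidates:
- **White, small hole:** scene (249,212). This is the one I want.
- **White, wide hole:** scene (284,201).
- **Pink:** scene (345,220).
- **Green:** scene (300,336).

A black block lies right beside the handle.

```bash
cat >h.py <<'E'
import numpy as np,cv2
from scipy.spatial.transform import Rotation as R
def cam(ctrl,n,st=None):
    c=ctrl.calibration(n); K=np.array(c["K"])
    if n!="wrist": return K,R.from_rotvec(c["attitude"]).as_matrix(),np.array(c["origin"])
    T=np.array(c["tool_from_camera"]); Rt=R.from_rotvec(st["tool_rot"]).as_matrix()
    return K,Rt@T[:3,:3],Rt@T[:3,3]+st["position"]
def ray(C,uv):
    K,A,o=C; d=np.linalg.inv(K)@[uv[0],uv[1],1]; return o,A@(d*[1,-1,-1])
def on(C,uv,z):
    o,d=ray(C,uv); return o+d*(z-o[2])/d[2]
def px(C,p):
    K,A,o=C; q=(A.T@(np.array(p)-o))*[1,-1,-1]; q=K@q; return q[:2]/q[2]
E
python3 - <<'E'
from bench import ctrl
from h import *
C=cam(ctrl,"top"); S=cam(ctrl,"scene"); f=lambda x,y:(200+x/4.2,140+y/4.2)
g=lambda x,y:(210+x/4.9,180+y/4.9)
for n,p,z in [("hR",f(562,422),.028),("hL",f(447,447),.028),("tip",f(325,472),.014),("cross",f(102,124),.01),("ringS",f(411,80),.07),("ringW",f(548,130),.07),("rackTL",f(355,35),.0),("rackTR",f(632,125),.0),("rackBL",f(326,115),.0),("rackBR",f(603,208),.0),("baseLup",(209,90),.01),("baseLlo",(203,184),.01),("lensbody",(216,97),.2)]:
    print(n,np.round(p,1),np.round(on(C,p,z),4))
for n,p,z in [("tip",g(505,495),.014),("hfar",g(680,295),.028),("cross",(185,270),.01),("ringS",g(192,158),.049),("ringW",g(362,105),.049),("rackBL",g(125,312),.0),("rackBR",g(478,205),.0)]:
    print("S",n,np.round(p,1),np.round(on(S,p,z),4))
E
```

```text
hR [333.8 240.5] [ 0.47   -0.1693  0.028 ]
hL [306.4 246.4] [ 0.4563 -0.1059  0.028 ]
tip [277.4 252.4] [ 0.4428 -0.0384  0.014 ]
cross [224.3 169.5] [0.6403 0.088  0.01  ]
ringS [297.9 159. ] [ 0.6533 -0.0861  0.07  ]
ringW [330.5 171. ] [ 0.6256 -0.1596  0.07  ]
rackTL [284.5 148.3] [ 0.6927 -0.0557  0.    ]
rackTR [350.5 169.8] [ 0.6398 -0.2132  0.    ]
rackBL [277.6 167.4] [ 0.6465 -0.0391  0.    ]
rackBR [343.6 189.5] [ 0.5923 -0.1962  0.    ]
baseLup [209  90] [0.8344 0.1261 0.01  ]
baseLlo [203 184] [0.6057 0.1386 0.01  ]
lensbody [216  97] [0.7582 0.0836 0.2   ]
S tip [313.1 281. ] [ 0.446  -0.0397  0.014 ]
S hfar [348.8 240.2] [ 0.4629 -0.1666  0.028 ]
S cross [185 270] [0.644  0.0913 0.01  ]
S ringS [249.2 212.2] [ 0.6548 -0.0851  0.049 ]
S ringW [283.9 201.4] [ 0.6316 -0.1638  0.049 ]
S rackBL [235.5 243.7] [ 0.6472 -0.0366  0.    ]
S rackBR [307.6 221.8] [ 0.5917 -0.195   0.    ]
```

Emit:
{"op": "drive_tool", "data": {
  "motion": [
    [[-4.15,-2.5,0],[0,0,0],1],
    [[-4.15,-2.5,0],[0,0,0],1],
    [[-4.15,-2.5,0],[0,0,0],1],
    [[-4.15,-2.5,0],[0,0,0],1],
    [[-4.15,-2.5,0],[0,0,0],1],
    [[-4.15,-2.5,0],[0,0,0],1],
    [[-4.15,-2.5,0],[0,0,0],1],
    [[-4.15,-2.5,0],[0,0,0],1],
    [[-1.8,-4.5,0],[0,0,0],1],
    [[-1.8,-4.5,0],[0,0,0],1],
    [[-1.8,-4.5,0],[0,0,0],1],
    [[-1.8,-4.5,0],[0,0,0],1]
  ]
}}

```text
time: 1.65
position: [0.4821, 0.0557, 0.2921]
tool_rot: [-0.733, -3.055, -0.0]
ft_force: [-0.1, -0.5, 0.7]
grip_width: 1.001
grip_force: 0.0
```

Emit:
{"op": "drive_tool", "data": {
  "motion": [
    [[-1.8,-4.5,0],[0,0,0],0.5],
    [[-1.8,-4.5,0],[0,0,0],0],
    [[-1.8,-4.5,0],[0,0,0],-0.1],
    [[-1.8,-4.5,0],[0,0,0],-0.1],
    [[0,0,0],[0,0,8.5],-0.1],
    [[0,0,0],[0,0,8.5],-0.1],
    [[0,0,0],[0,0,8.5],-0.1],
    [[0,0,0],[0,0,8.5],-0.1],
    [[0,0,0],[0,0,8.5],-0.1],
    [[0,0,0],[0,0,8.5],-0.1],
    [[0,0,0],[0,0,0],-0.1],
    [[0,0,0],[0,0,0],-0.1]
  ]
}}

```text
time: 3.15
position: [0.465, -0.1357, 0.2922]
tool_rot: [-1.974, -2.444, 0.0]
ft_force: [0.2, 0.8, -0.2]
grip_width: 0.451
grip_force: 0.0
```

```bash
python3 - <<'E'
from bench import ctrl
from h import *
s=ctrl.get_state(); im=ctrl.get_image("wrist"); cv2.imwrite("pics/w1.png",im[:,:,::-1]); np.save("w1.npy",np.r_[s["position"],s["tool_rot"]])
Rt=R.from_rotvec(s["tool_rot"]).as_matrix()
print(s["time"],s["position"],Rt[:,0],Rt[:,2],s["grip_width"],s["joint_positions"])
C=cam(ctrl,"wrist",s)
for p in [(.463,-.138,.028),(.434,.003,.014)]: print(px(C,p))
E
```

```text
3.15 [ 0.46495532 -0.13572101  0.29215641] [-2.10654760e-01  9.77560513e-01  1.26988921e-04] [-1.44079202e-04  9.88562328e-05 -9.99999985e-01] 0.45052598983607256 [-0.28606189 -0.0531928   0.50175228  1.86406347  0.02630311  1.32441942
  0.42091783]
[272.15885911 187.57097703]
[273.39106833  30.06870319]
```

View pics/w1.png

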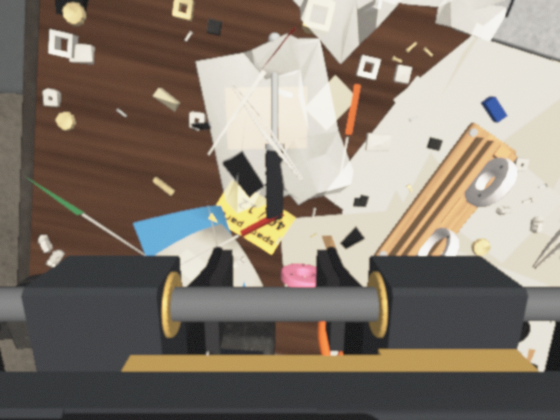

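Wrist picture: the handle spans (273,152) to (275,214), the ball is at (274,37), the rod runs straight up the image, and a flat black piece lies at (242,173) beside the handle.

```bash
python3 - <<'E'
from bench import ctrl
from h import *
v=np.load("w1.npy"); s={"position":v[:3],"tool_rot":v[3:]}; C=cam(ctrl,"wrist",s)
im=cv2.imread("pics/w1.png").astype(int)
for r in list(range(146,222,4)):
    row=im[r,262:292].sum(1); k=np.where(row<200)[0]+262
    print(r,k.min() if len(k) else 0,k.max() if len(k) else 0, end="; ")
for n,p,z in[("front",(273,152),.026),("back",(275,214),.028),("ball",(274,37),.014),("rod",(275,80),.014)]:
    print(n,on(C,p,z).round(4))
sub=im[25:50,260:290].sum(2); print(sub[::2,::2])
E
```

```text
146 0 0; 150 0 0; 154 267 275; 158 266 279; 162 267 279; 166 267 278; 170 267 279; 174 267 279; 178 267 280; 182 267 281; 186 267 281; 190 267 281; 194 267 281; 198 267 289; 202 268 290; 206 267 283; 210 267 281; 214 267 280; 218 269 278; front [ 0.4566 -0.1041  0.026 ]
back [ 0.4714 -0.1638  0.028 ]
ball [ 0.4358 -0.0026  0.014 ]
rod [ 0.4445 -0.0388  0.014 ]
[[227 232 230 224 225 220 228 221 218 223 216 209 212 205 209]
 [238 227 232 231 231 225 222 226 225 220 224 220 220 216 206]
 [228 231 233 219 235 233 228 229 232 232 223 232 225 224 221]
 [209 214 216 223 228 235 259 282 268 239 233 233 223 229 229]
 [205 204 210 212 223 329 495 554 524 383 246 251 302 378 288]
 [202 203 196 202 273 491 635 665 663 590 393 448 564 536 400]
 [212 211 209 216 338 538 633 669 662 632 610 636 598 478 564]
 [227 222 211 221 342 509 594 639 644 653 653 632 493 547 627]
 [215 214 222 264 404 539 595 641 656 652 638 515 508 631 644]
 [222 281 385 517 618 645 650 654 653 644 563 481 618 653 645]
 [411 547 627 649 657 656 659 651 645 585 451 583 647 647 644]
 [631 652 662 658 656 656 656 649 616 457 525 637 654 650 646]
 [656 658 655 658 654 645 642 627 501 480 618 648 649 645 647]]
```

Emit:
{"op": "drive_tool", "data": {
  "motion": [
    [[0,0,4],[0,0,0],-0.1],
    [[0,0,4],[0,0,0],-0.1],
    [[0,0,4],[0,0,0],-0.1],
    [[0,0,4],[0,0,0],-0.1],
    [[0,0,3],[0,0,0],-0.1],
    [[0,0,1],[0,0,0],-0.1],
    [[0,0,1],[0,0,0],-0.1],
    [[0,0,0.5],[0,0,0],-0.1],
    [[0.1,0,0.3],[0,0,0],-0.1],
    [[0,0,0],[0,0,0],-0.1]
  ]
}}

```text
time: 4.45
position: [0.4651, -0.1346, 0.0746]
tool_rot: [1.976, 2.442, 0.001]
ft_force: [-0.5, -0.3, -0.3]
grip_width: 0.448
grip_force: 0.0
```

Emit:
{"op": "drive_tool", "data": {
  "motion": [
    [[0,0,0],[0,0,0],-0.6],
    [[0,0,0],[0,0,0],-0.8],
    [[0,0,0],[0,0,0],-1],
    [[0,0,0],[0,0,0],-1],
    [[0,0,0],[0,0,0],-1],
    [[0,0,0],[0,0,0],-1],
    [[0,0,0],[0,0,0],-1]
  ],
  "force": 40
}}

```text
time: 5.32
position: [0.465, -0.1347, 0.0744]
tool_rot: [1.976, 2.442, 0.0]
ft_force: [-0.0, -0.4, 2.6]
grip_width: 0.203
grip_force: 40.0
```

Emit:
{"op": "drive_tool", "data": {
  "motion": [
    [[0,0,-1],[0,0,0],-1],
    [[0,0,-2],[0,0,0],-1],
    [[0,0,-3],[0,0,0],-1],
    [[0,0,-3],[0,0,0],-1],
    [[0,0,-3],[0,0,0],-1],
    [[0,0,-3],[0,0,0],-1],
    [[0,0,0],[0,0,0],-1],
    [[0,0,0],[0,0,0],-1]
  ]
}}

```text
time: 6.32
position: [0.4643, -0.1345, 0.2234]
tool_rot: [-1.976, -2.441, 0.001]
ft_force: [-0.3, -0.2, -1.6]
grip_width: 0.205
grip_force: 40.0
```

```bash
python3 - <<'E'
from bench import ctrl
from h import *
s=ctrl.get_state(); im=ctrl.get_image("wrist"); cv2.imwrite("pics/w2.png",im[:,:,::-1])
sc=ctrl.get_image("scene"); cv2.imwrite("pics/s2.png",sc[:,:,::-1])
Rt=R.from_rotvec(s["tool_rot"]).as_matrix()
print(s["time"],s["position"],Rt[:,0],s["grip_width"]*87,s["grip_force"],s["ft_force"])
C=cam(ctrl,"wrist",s); P=s["position"]
for x in(0,.035,.135): print(px(C,P+Rt@[x,0,.0606]))
E
```

```text
6.325 [ 0.46427286 -0.13454692  0.22342094] [-2.08415142e-01  9.78040307e-01  5.35965290e-04] 17.796508696037296 39.998973151668906 [-0.33675144 -0.20655939 -1.56995292]
[274.78168583 278.08369681]
[274.7627544 202.9401921]
[274.69351513 -71.88753566]
```

View pics/w2.png

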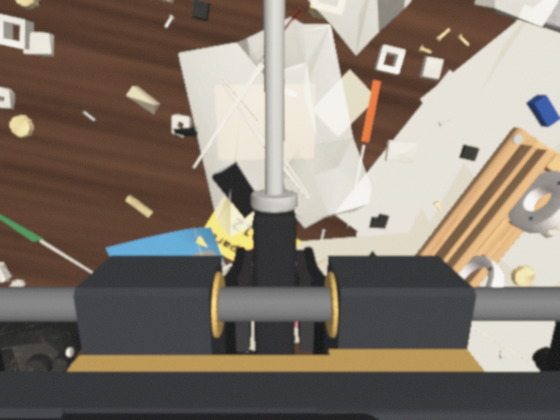

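Handle gripped and level, with the rod along image column 274. Now I'll rise, turn towards the rack and look down at the rings.

Emit:
{"op": "drive_tool", "data": {
  "motion": [
    [[0,0,-4],[0,0,10.05],-1],
    [[0,0,-4],[0,0,10.05],-1],
    [[0,0,0],[0,0,10.05],-1],
    [[0,0,0],[0,0,10.05],-1],
    [[0,0,0],[0,0,10.05],-1],
    [[0,0,0],[0,0,10.05],-1],
    [[0,0,0],[0,0,10.05],-1],
    [[0,0,0],[0,0,10.05],-1],
    [[0,0,0],[0,0,10.05],-1],
    [[0,0,0],[0,0,10.05],-1],
    [[0,0,0],[0,0,10.05],-1],
    [[0,0,0],[0,0,10.05],-1]
  ]
}}

```text
time: 7.92
position: [0.4644, -0.1346, 0.3028]
tool_rot: [3.099, -0.516, -0.004]
ft_force: [-0.8, -1.1, -1.3]
grip_width: 0.2
grip_force: 40.0
```

Emit:
{"op": "drive_tool", "data": {
  "motion": [
    [[2.6,-1.4,0],[0,0,0],-1],
    [[2.6,-1.4,0],[0,0,0],-1],
    [[2.7,-1.4,0],[0,0,0],-1],
    [[2.7,-1.3,0],[0,0,0],-1],
    [[0,0,0],[0,0,0],-1],
    [[0,0,0],[0,0,0],-1],
    [[0,0,0],[0,0,0],-1]
  ]
}}

```text
time: 8.8
position: [0.582, -0.1168, 0.304]
tool_rot: [-3.1, 0.508, 0.001]
ft_force: [-0.2, 0.2, -0.2]
grip_width: 0.205
grip_force: 40.0
```

```bash
python3 - <<'E'
from bench import ctrl
from h import *
s=ctrl.get_state(); im=ctrl.get_image("wrist"); cv2.imwrite("pics/w3.png",im[:,:,::-1]);np.save("w3.npy",np.r_[s["position"],s["tool_rot"]])
Rt=R.from_rotvec(s["tool_rot"]).as_matrix()
print(s["time"],s["position"],Rt[:,0],Rt[:,2],s["grip_width"]*87,s["joint_positions"])
C=cam(ctrl,"wrist",s); P=s["position"]
for p in[(.6555,-.0881,.074),(.63,-.1639,.074)]: print(px(C,p))
E
```

```text
8.8 [ 0.58199607 -0.11683996  0.30403455] [ 9.47631896e-01 -3.19363800e-01 -7.42911643e-04] [-7.06336738e-04  2.30346130e-04 -9.99999724e-01] 17.810403907610464 [-0.23920732  0.20307253  0.45648168  1.59616922 -0.09103557  1.36423481
 -1.66795618]
[214.57735727 123.05625987]
[308.92886264 122.94203311]
```

View pics/w3.png

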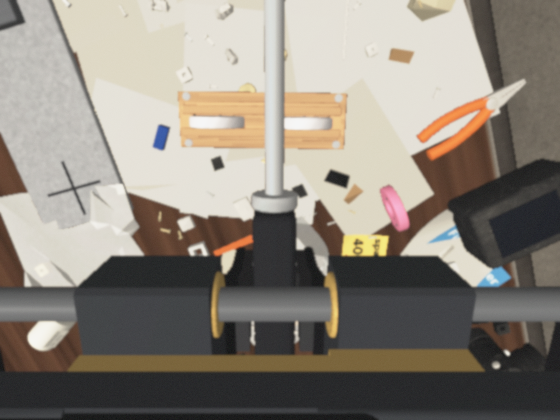

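The rack is square in the image, from (179,92) to (347,149). The small-holed ring's top edge is at about (216,123) and the cross at (74,188). I'll measure these precisely.

```bash
python3 - <<'E'
from bench import ctrl
from h import *
v=np.load("w3.npy"); s={"position":v[:3],"tool_rot":v[3:]}; C=cam(ctrl,"wrist",s); Rt=R.from_rotvec(v[3:]).as_matrix()
im=cv2.imread("pics/w3.png"); hsv=cv2.cvtColor(im,cv2.COLOR_BGR2HSV)
wood=cv2.inRange(hsv,(8,70,90),(22,255,255)); wood[:80]=0;wood[165:]=0;wood[:,:170]=0;wood[:,355:]=0
r=cv2.minAreaRect(cv2.findNonZero(cv2.morphologyEx(wood,cv2.MORPH_OPEN,np.ones((3,3))))); print("rack",r)
white=((hsv[:,:,1]<45)&(hsv[:,:,2]>90)).astype(np.uint8)*255
white[:112]=0;white[134:]=0;white[:,:184]=0;white[:,342:]=0;white[:,262:287]=0
n,l,st,ce=cv2.connectedComponentsWithStats(white); print(st[1:],ce[1:])
T=lambda p,z:(Rt.T@(on(C,p,z)-v[:3])).round(4)
x,y,w,h=[st[i] for i in range(1,n)if st[i][4]>100][0][:4]
for z in(.049,.074): print("ring L/R",T((x-.5,y+h/2),z),T((x+w-.5,y+h/2),z), on(C,(x+w/2-.5,y+h/2),z))
b=cv2.boxPoints(r); [print("corner",p,T(p,0),on(C,p,0).round(4)) for p in b]
gray=cv2.cvtColor(im,cv2.COLOR_BGR2GRAY)
print(gray[120:127,180:256:1].min(0))
# cross
sub=(gray[150:230,40:110]<90).astype(np.uint8)*255; print("cross",cv2.minAreaRect(cv2.findNonZero(sub)))
cv2.imwrite("pics/crop3.png",np.hstack([cv2.resize(im[85:155,175:275],None,fx=4,fy=4),cv2.resize(im[150:220,35:135],None,fx=4,fy=4)]))
E
```

```text
rack ((261.7185974121094, 118.85806274414062), (168.0721435546875, 57.40547180175781), 0.6902771592140198)
[[189 116  55  13 646]
 [287 117  45  13 543]] [[215.16408669 121.82662539]
 [307.72191529 122.97605893]]
ring L/R [ 0.0602 -0.0784  0.255 ] [ 0.0601 -0.0282  0.255 ] [ 0.65583528 -0.0854723   0.049     ]
ring L/R [ 0.0611 -0.0728  0.23  ] [ 0.0611 -0.0262  0.23  ] [ 0.65554273 -0.08940772  0.074     ]
corner [177.34283 146.54631] [ 0.0335 -0.1029  0.304 ] [ 0.6463 -0.03    0.    ]
corner [178.03442   89.145004] [ 0.0913 -0.098   0.304 ] [ 0.6996 -0.0531  0.    ]
corner [346.09436   91.169815] [0.0893 0.0732 0.304 ] [ 0.643  -0.2146  0.    ]
corner [345.40277 148.57112] [0.0312 0.0755 0.304 ] [ 0.5873 -0.1982  0.    ]
[213 207 205 204 204 204 204 204 207 215 226 233 238 239 241 242 243 243
 244 244 245 245 245 244 244 243 243 243 243 243 244 243 243 242 241 238
 237 235 233 232 231 230 227 224 219 215 213 207 201 198 192 187 180 175
 173 168 164 159 153 147 143 139 137 143 162 181 186 187 186 187 187 186
 186 187 187 186]
cross ((35.20000076293945, 41.400001525878906), (40.24922180175781, 2.683281421661377), 63.43495178222656)
```

View pics/crop3.png

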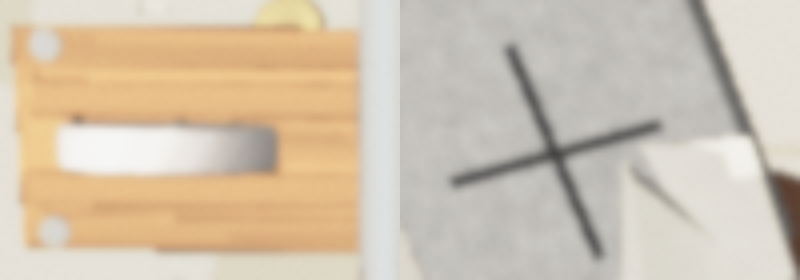

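Emit:
{"op": "drive_tool", "data": {
  "motion": [
    [[-3,0,0],[0,0,0],-1],
    [[-4,0,0],[0,0,0],-1],
    [[-4,0,0],[0,0,0],-1],
    [[0,-2.6,0],[0,0,0],-1],
    [[0,-2.7,0],[0,0,0],-1],
    [[0,0,4],[0,0,0],-1],
    [[0,0,5],[0,0,0],-1],
    [[0,0,5],[0,0,0],-1],
    [[0,0,3],[0,0,0],-1],
    [[0,0,2.4],[0,0,0],-1],
    [[0,0,0],[0,0,0],-1],
    [[0,0,0],[0,0,0],-1]
  ]
}}

```text
time: 10.35
position: [0.4961, -0.0312, 0.1115]
tool_rot: [-3.1, 0.507, -0.003]
ft_force: [0.3, -0.1, -0.6]
grip_width: 0.2
grip_force: 40.0
```

```bash
python3 - <<'E'
from bench import ctrl
from h import *
s=ctrl.get_state(); sc=ctrl.get_image("scene"); cv2.imwrite("pics/s4.png",sc[:,:,::-1]);t=ctrl.get_image("top")
Rt=R.from_rotvec(s["tool_rot"]).as_matrix()
P=s["position"];print(s["time"],P,Rt[:,0],Rt[:,2])
S=cam(ctrl,"scene");T=cam(ctrl,"top")
b=P+Rt@[.135,0,.0604]; print("ball",b,px(S,b),px(T,b)," ring",px(S,[.6555,-.0861,.049]),px(T,[.6555,-.0861,.049]))
a=cv2.resize(sc[180:250,200:300,::-1],None,fx=5,fy=5,interpolation=cv2.INTER_CUBIC)
c=cv2.resize(t[140:210,270:330,::-1],None,fx=5,fy=5,interpolation=cv2.INTER_CUBIC)
cv2.imwrite("pics/c4.png",np.hstack([a,c]))
E
```

```text
10.35 [ 0.49609658 -0.03117388  0.11149569] [ 0.94782882 -0.31877489  0.00175738] [ 1.97189686e-03  3.50242494e-04 -9.99997994e-01]
ball [ 0.62417257 -0.07418734  0.05133306] [255.84939684 218.94998564] [292.55133769 173.09822195]  ring [249.29642985 211.94210855] [297.65350693 159.77958949]
```

View pics/c4.png

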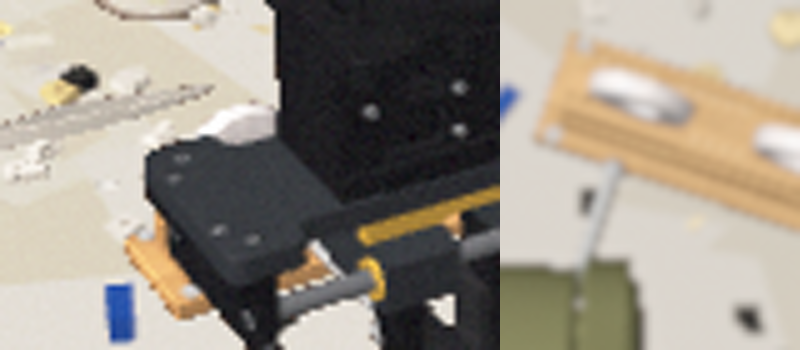

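Emit:
{"op": "drive_tool", "data": {
  "motion": [
    [[0,0.05,0.2],[0,0,0],-1],
    [[0.8,0,0],[0,0,0],-1],
    [[0.8,0,0],[0,0,0],-1],
    [[0.8,0,0],[0,0,0],-1],
    [[0.7,0,0],[0,0,0],-1],
    [[0.7,0,0],[0,0,0],-1],
    [[0.7,0,0],[0,0,0],-1],
    [[0,0,0],[0,0,0],-1]
  ]
}}

```text
time: 11.45
position: [0.5385, -0.0461, 0.1083]
tool_rot: [3.1, -0.507, 0.0]
ft_force: [0.4, 0.6, -0.8]
grip_width: 0.206
grip_force: 40.0
```

```bash
python3 - <<'E'
from bench import ctrl
from h import *
s=ctrl.get_state(); sc=ctrl.get_image("scene"); t=ctrl.get_image("top")
Rt=R.from_rotvec(s["tool_rot"]).as_matrix()
P=s["position"];print(s["time"],P,Rt[:,0],s["ft_force"],s["torque"],(Rt.T@(np.array([.6558,-.0855,.049])-P)))
T=cam(ctrl,"top");b=P+Rt@[.135,0,.0604]; print(px(T,b))
a=cv2.resize(sc[180:250,200:300,::-1],None,fx=5,fy=5,interpolation=cv2.INTER_CUBIC)
c=cv2.resize(t[140:210,270:330,::-1],None,fx=5,fy=5,interpolation=cv2.INTER_CUBIC)
cv2.imwrite("pics/c5.png",np.hstack([a,c]))
E
```

```text
11.45 [ 0.53846528 -0.04613406  0.10828605] [ 9.47805858e-01 -3.18847852e-01  3.22419560e-04] [ 0.36830014  0.57345185 -0.83188155] [-0.05104278  0.20674137 -0.00413109] [ 1.23743166e-01 -1.07495088e-04  5.93259410e-02]
[298.96089798 155.17726785]
```

View pics/c5.png

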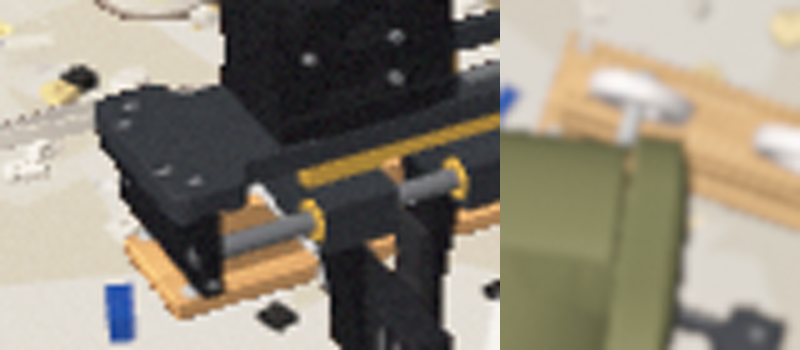

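Emit:
{"op": "drive_tool", "data": {
  "motion": [
    [[0.8,0,0],[0,0,0],-1],
    [[0.8,0,0],[0,0,0],-1],
    [[0.8,0,0],[0,0,0],-1],
    [[0.6,0,0],[0,0,0],-1],
    [[0,0,0],[0,0,0],-1],
    [[0,0,0],[0,0,0],-1],
    [[0,0,0],[0,0,0],-1]
  ]
}}

```text
time: 12.42
position: [0.5662, -0.0553, 0.1082]
tool_rot: [-3.1, 0.507, 0.0]
ft_force: [0.6, -0.7, -0.4]
grip_width: 0.203
grip_force: 40.0
```

```bash
python3 - <<'E'
from bench import ctrl
from h import *
v=np.load("w3.npy"); s={"position":v[:3],"tool_rot":v[3:]}; C=cam(ctrl,"wrist",s)
g=lambda x,y:on(C,(35+(x-400)/4,150+y/4),.01)
az=lambda a,b:np.degrees(np.arctan2(*(b-a)[[1,0]]))
print("cross W",g(557,154)); print("lines",az(g(602,258),g(510,48)),az(g(662,125),g(452,183)),"edge",az(g(748,135),g(692,0)))
T=cam(ctrl,"top"); f=lambda x,y:on(T,(200+x/4.2,140+y/4.2),.01)
print("cross T",f(102,124),"lines",az(f(97,176),f(105,72)),az(f(152,127),f(50,122)))
t=cv2.imread("pics/top0.png"); S=cam(ctrl,"scene")
# top base edges by gradient: rows 120..150
g_=cv2.GaussianBlur(cv2.cvtColor(t,cv2.COLOR_BGR2GRAY),(3,3),0).astype(int)
hs=cv2.cvtColor(t,cv2.COLOR_BGR2HSV)
L=[]
for r in range(115,160,3):
    d=np.diff(g_[r,190:225]); L.append((190+d.argmax()+.5,r))
L=np.array(L); p=np.polyfit(L[:,1],L[:,0],1); print("left edge",p,az(on(T,(np.polyval(p,160),160),.01),on(T,(np.polyval(p,115),115),.01)))
s=ctrl.get_state();print(s["time"],s["position"],s["ft_force"])
E
```

```text
cross W [0.64069522 0.08845363 0.01      ]
lines -2.89533081670395 86.49602676692392 edge -2.169403630880971
cross T [0.640284   0.08798675 0.01      ] lines -4.033018015986855 86.87367238023394
left edge [-6.54761905e-02  2.13604762e+02] -3.210360657922611
12.425 [ 0.56619103 -0.05529034  0.10822236] [ 0.57621546 -0.7138927  -0.40605841]
```

Emit:
{"op": "drive_tool", "data": {
  "motion": [
    [[0,0,-0.3],[0,0,0],-1],
    [[0,0,-0.3],[0,0,0],-1],
    [[0,0,-0.3],[0,0,0],-1],
    [[0,0,-0.3],[0,0,0],-1],
    [[0,0,-0.4],[0,0,0],-1],
    [[0,0,-0.5],[0,0,0],-1],
    [[0,0,-0.6],[0,0,0],-1],
    [[0,0,-0.8],[0,0,0],-1],
    [[0,0,-0.8],[0,0,0],-1],
    [[0,0,-0.8],[0,0,0],-1],
    [[0,0,-0.8],[0,0,0],-1],
    [[0,0,-0.8],[0,0,0],-1]
  ]
}}

```text
time: 13.92
position: [0.5664, -0.0554, 0.1759]
tool_rot: [-3.1, 0.507, -0.0]
ft_force: [0.1, -0.1, -0.3]
grip_width: 0.204
grip_force: 40.0
```

Emit:
{"op": "drive_tool", "data": {
  "motion": [
    [[0,0,-1],[0,0,0],-1],
    [[0,0,-1],[0,0,0],-1],
    [[0,0,-1],[0,0,0],-1],
    [[0,0,-1],[0,0,0],-1],
    [[0,0,-1],[0,0,0],-1],
    [[0,0,-1],[0,0,0],-1],
    [[0,0,-1],[0,0,0],-1],
    [[0,0,-0.8],[0,0,0],-1],
    [[0,0,-0.5],[0,0,0],-1],
    [[0,0,-0.3],[0,0,0],-1],
    [[0,0,0],[0,0,0],-1],
    [[0,0,0],[0,0,0],-1]
  ]
}}

```text
time: 15.42
position: [0.5662, -0.0554, 0.2609]
tool_rot: [3.1, -0.507, -0.001]
ft_force: [0.6, -0.5, -2.1]
grip_width: 0.202
grip_force: 40.0
```

```bash
cat >look.py <<'E'
from bench import ctrl
from h import *
import sys
s=ctrl.get_state(); t=ctrl.get_image("top"); sc=ctrl.get_image("scene"); n=sys.argv[1]
cv2.imwrite(f"pics/t{n}.png",t[:,:,::-1]);cv2.imwrite(f"pics/s{n}.png",sc[:,:,::-1])
Rt=R.from_rotvec(s["tool_rot"]).as_matrix();P=s["position"]
print(s["time"],P,Rt[:,0],s["ft_force"],s["torque"],s["grip_width"]*87)
t0=cv2.imread("pics/top0.png");s0=cv2.imread("pics/scene0.png")
T=cam(ctrl,"top");S=cam(ctrl,"scene")
r=P+Rt@[.0946,0,.0664]; 
print("exp ring top: T",px(T,r+[0,0,.025]),"centre S",px(S,r)," old W ring",px(T,[.63,-.1625,.074]),px(S,[.63,-.1625,.049]))
# change at old ring places (mean abs diff in patch)
for a,b,p in((t,t0,px(T,[.6558,-.0855,.074])),(t,t0,px(T,[.63,-.1625,.074])),(sc,s0,px(S,[.63,-.1625,.049]))):
    u,w=np.round(p).astype(int); d=np.abs(a[w-5:w+6,u-7:u+8,::-1].astype(int)-b[w-5:w+6,u-7:u+8]).mean(); print("diff",p.round(1),d.round(1))
# white changed blobs in top
d=(np.abs(t[:,:,::-1].astype(int)-t0).max(2)>25)
for nm,im,C,q in(("T",t,T,r+[0,0,.025]),("S",sc,S,r)):
    g=cv2.cvtColor(im,cv2.COLOR_RGB2HSV); u,w=np.round(px(C,q)).astype(int)
    m=((g[:,:,1]<40)&(g[:,:,2]>120)); print(nm); 
    for row in m[w-20:w+21:2,u-24:u+25]: print("".join("#" if x else "." for x in row))
E
python3 look.py 6
```

```text
15.425 [ 0.56622875 -0.0554118   0.26091934] [ 9.47917408e-01 -3.18515723e-01 -5.67657061e-04] [ 0.56913943 -0.46914395 -2.11517665] [0.00733387 0.20414177 0.01025037] 17.554939996574447
exp ring top: T [299.14841475 143.75058224] centre S [245.48523319 146.55729839]  old W ring [331.87280748 168.72718048] [284.01201645 201.92261157]
diff [297.6 157.6] 71.5
diff [331.9 168.7] 4.7
diff [284.  201.9] 1.3
T
#################################################
..............##################.........########
............................###..........########
.............................#............#######
...........................................######
...........................................######
............................................#####
............................#...............#####
............................................#####
............................................#####
............................................#####
............................................#####
...........................................######
..........................................
[... 709 characters left out ...]

.............#################...................
...........###############..###..................
...........##########..########..................
...........#########.....#######.................
...........#########.......#####.................
............#####################................
.............#####################...............
..............####################...............
................###################..............
...................#######..#######..............
#..............########.....#######..............
#######################....########..............
######################....#########..............
##################......###########..............
```

Emit:
{"op": "drive_tool", "data": {
  "motion": [
    [[-0.1,-0.3,-0.25],[0,0,-0.3],-1],
    [[-0.2,-0.5,-0.3],[0,0,-0.6],-1],
    [[-0.3,-0.8,0],[0,0,-0.9],-1],
    [[-0.3,-0.8,0],[0,0,-0.9],-1],
    [[-0.3,-0.8,0],[0,0,-0.9],-1],
    [[-0.3,-0.8,0],[0,0,-0.9],-1],
    [[-0.3,-0.8,0],[0,0,-0.9],-1],
    [[-0.3,-0.8,0],[0,0,-0.9],-1],
    [[-0.3,-0.8,0],[0,0,-0.9],-1],
    [[-0.3,-0.8,0],[0,0,-0.9],-1],
    [[-0.3,-0.8,0],[0,0,-0.9],-1],
    [[-0.3,-0.8,0],[0,0,-0.9],-1]
  ]
}}

```text
time: 17.02
position: [0.5557, 0.0384, 0.2668]
tool_rot: [-3.133, 0.236, -0.0]
ft_force: [-0.9, 0.8, -1.7]
grip_width: 0.202
grip_force: 40.0
```

Emit:
{"op": "drive_tool", "data": {
  "motion": [
    [[-0.3,-0.8,0],[0,0,-0.9],-1],
    [[-0.3,-0.8,0],[0,0,-0.9],-1],
    [[-0.2,-0.8,0],[0,0,-0.9],-1],
    [[-0.2,-0.8,0],[0,0,-0.9],-1],
    [[-0.2,-0.8,0],[0,0,-0.9],-1],
    [[-0.1,-0.6,0],[0,0,-0.7],-1],
    [[0,-0.4,0],[0,0,-0.4],-1],
    [[0,-0.2,0],[0,0,0],-1],
    [[0,0,0],[0,0,0],-1],
    [[0,0,0],[0,0,0],-1],
    [[0,0,0],[0,0,0],-1],
    [[0,0,0],[0,0,0],-1]
  ]
}}

```text
time: 18.52
position: [0.5485, 0.0909, 0.2668]
tool_rot: [-3.14, 0.085, -0.0]
ft_force: [-0.0, 0.2, -2.7]
grip_width: 0.203
grip_force: 40.0
```

```bash
cat >look2.py <<'E'
from bench import ctrl
from h import *
import sys
s=ctrl.get_state(); t=ctrl.get_image("top"); sc=ctrl.get_image("scene"); n=sys.argv[1]
cv2.imwrite(f"pics/t{n}.png",t[:,:,::-1]);cv2.imwrite(f"pics/s{n}.png",sc[:,:,::-1])
Rt=R.from_rotvec(s["tool_rot"]).as_matrix();P=s["position"]
x=Rt[:,0]; az=np.degrees(np.arctan2(x[1],x[0]))
print(s["time"],P,"az",az,x[2],s["ft_force"],s["grip_width"]*87)
T=cam(ctrl,"top");S=cam(ctrl,"scene")
ring=P+Rt@[.0946,0,.0664]; c,si=np.cos(np.radians(-3.1)),np.sin(np.radians(-3.1))
e=ring-[.6405,.0882,.2]; print("ring exp",ring,"err in cam frame",e[0]*c+e[1]*si,-e[0]*si+e[1]*c,e[2])
for nm,im,C,q in(("T",t,T,ring+[0,0,.025]),("S",sc,S,ring)):
    old=cv2.imread(f"pics/{'top' if nm=='T' else 'scene'}0.png")[:,:,::-1]
    g=cv2.cvtColor(im,cv2.COLOR_RGB2GRAY).astype(int); u,w=np.round(px(C,q)).astype(int); print(nm,u,w)
    d=np.abs(im.astype(int)-old).max(2)>25
    for r in range(w-24,w+25,2):
        print("".join((" .:-=+*#%@"[min(9,g[r,k]//26)] if d[r,k] else "'") for k in range(u-32,u+33)))
E
python3 look2.py 7
```

```text
18.525 [0.548482   0.09093649 0.26682203] az -3.08910225031512 0.00013289700518573724 [-0.03852716  0.19262478 -2.68220268] 17.62444766607447
ring exp [0.64295372 0.08584493 0.20043461] err in cam frame 0.0025774907613581232 -0.0022189336210372288 0.00043460697773622936
T 213 150
'''''''''''''''''''''''''''''''''''''''''''''''''''''''''''''''''
'''''''''''''''''''''''''''''''''''''''''''''''''''''''''''''''''
'''''''''''''''''''''''''''''''''''''''''''''''''''''''''''''''''
''''''-----===-':''''''''''''''''''''''''''''''''''''''''''''''''
''''-==========':::'''''''''''''''''+''''''''''''''''''''''''''''
----==========='--::'''''''''''''''''''''''''''''''''''''''''''''
==-============'''-::''''''''''''''''''''''''''''''''''''''''''''
===============-''-::.'''''''''''''''''''''''''''''''''''''''''''
===============-'''::..''''''''''''''''''''''''''''''''''''''''''
==-===+==+++++=='''::..-'''''''''''''''''''''''''''''''''''''''''
=====+++++++++==--''::::=''''''''''''''''''''''''''''''''''''''''
+====++++++++++=---'::::='%%%%%%%%%%'''''''''''''''''''''''''''''
+====++++++++++==--'::..-'%
[... 1790 characters left out ...]
..  ='''@@@@'*#'''''''''.... ..   ....='
''''''''''''''''''=..... ..--:+'@@@'*****+*'''%''. ... .     ....
'''''''''''''''''''''-........-***********'''+'''-....... .  ....
''''''''''''''''''''''**=::=*****'=****++'''''*'#:........  .....
''''''''''''''''''''''*******'*****'**'''''''''**-........   ....
'''''''''''''''''''''''''''******'+'''''''''''''+=.........   ...
''''''''''''''''''''''''''''''''''''''''''''''''''....... ...  ..
'''''''''''''''''''''''''''''''''''''''''''''''''':... . ...  ...
'''''''''''''''''''''''''''''''''''''''''''''''''''':. ......  ..
''''''''''''''''''''''''''''''''''''''''''''''''''''' .......  ..
''''''''''''''''''''''''''''''''''''''''''''''''''''':...... ....
```

```bash
cat >look3.py <<'E'
from bench import ctrl
from h import *
import sys
s=ctrl.get_state(); im=ctrl.get_image("wrist"); cv2.imwrite(f"pics/w{sys.argv[1]}.png",im[:,:,::-1])
C=cam(ctrl,"wrist",s);Rt=R.from_rotvec(s["tool_rot"]).as_matrix();P=s["position"]
f=lambda q:px(C,P+Rt@q).round(1)
print(s["time"],"ring top",f([.0946,0,.0414]),"sides",f([.0946,-.025,.0664]),f([.0946,.025,.0664]),"front/back",f([.0896,0,.0414]),f([.0996,0,.0414]))
g=cv2.cvtColor(im,cv2.COLOR_RGB2GRAY)
for r in range(0,100,3): print("%3d "%r+"".join(" .:-=+*#%@"[min(9,g[r,k]//26)] for k in range(180,370,2)))
E
python3 look3.py 7
```

```text
18.625 ring top [275.1  41.3] sides [211.9  52.2] [338.   52.1] front/back [275.1  57.6] [275.1  24.8]
  0 :--------:::::::+#######*##################%%%%%##*++######################%%%%%%%%%%%%%%%%%%%%
  3 ---------:::::::+##########################%%%%%##*++*#####################%%%%%%%%%%%%%%%%%%%%
  6 ----------:::::-+##########################%%%%%##*++*####################*%%%%%%%%%%%%%%%%%%%%
  9 :---------:::::-=##########################%%%%%##*++#####################*%%%%%%%%%%%%%%%%%%%%
 12 ---------:-:::::=##########################%%%%%##*++#####################*%%%%%%%%%%%%%%%%%%%%
 15 :---------::::::=##########################%%%%%##*++#####################*%%%%%%%%%%%%%%%%%%%%
 18 ----------::::::=##########################%%%%%##*++#####################*%%%%%%%%%%%%%%%%%%%%
 21 ----------::::::-*#########################%%%%%##*++#####################*%%%%%%%%%%%%%%%%%%%%
 24 -----------:::::-*####################%%%%%%%%%%%##**######################%%%%%%%%%%%%%%%%%%%%
 27 :----:-----:::::-*######%%%@@@@@@@@@@@@@@@@@@@@@@@@@@@@@@@@%%%%%%##########%%%%%%%%%%%%%%%%%%
[... 1702 characters left out ...]

 81 %%%%%%%%%%%%%%%%%%#########################%%%%%##*+*#####################%%%%%%%%%%%%%%%%%%%%%
 84 %%%%%%%%%%%%%%%%%%##########*=-=---------=*%%%%%##*+==========+#########*#%%%%%%%%%%%%%%%%%%%%%
 87 %%%%%%%%%%%%%%%%%%%##########***********++*%%%%%##*+++++++++++*###########%%%%%%%%%%%%%%%%%%%%%
 90 %%%%%%%%%%%%%%%%%%#########################%%%%%#**++#####%%%%%%%%######*#%%%%%%%%%%%%%%%%%%%%%
 93 %%%%%%%%%%%%%%%%%%#########################%%%%%##*++##%##%%%%@@@@@@@@%%##%%%%%%%%%%%%%%%%%%%%%
 96 %%%%%%%%%%%%%%%%%%#########################%%%%%##*++#%%%#%%%%%%@@@@@@@@@@@@%%%%%%%%%%%%%%%%%%%
 99 %%%%%%%%%%%%%%%%%%*########################%%%%%##*++#%%%%#%%%%%%%@@@@@@@@@@@%%%%%%%%%%%%%%%%%%
```

The wrist picture shows the ring hanging squarely on the rod, at rows 26-57 and columns 211-339, as predicted. The cross's bar is at row 85. I'll work out a small correction from this view.

```bash
python3 - <<'E'
from bench import ctrl
from h import *
s=ctrl.get_state();C=cam(ctrl,"wrist",s);Rt=R.from_rotvec(s["tool_rot"]).as_matrix();P=s["position"]
im=cv2.imread("pics/w7.png",0).astype(int)
row=im[83:87].mean(0); k=np.where(row[222:320]<170)[0]+222; print(k.min(),k.max(), im[70:100,250].argmin()+70, im[70:100,292].argmin()+70)
m=[(k.min()+k.max())/2,85]
c=on(C,m,.01); print(c,"tool",Rt.T@(c-P), "want x .0946,y 0")
E
```

```text
237 304 85 85
[0.64126283 0.08962076 0.01      ] tool [ 0.09272061 -0.00354475  0.25681829] want x .0946,y 0
```

Emit:
{"op": "drive_tool", "data": {
  "motion": [
    [[-0.1,-0.1,0],[0,0,0],-1],
    [[-0.1,-0.2,0],[0,0,0],-1],
    [[0,0,0],[0,0,0],-1],
    [[0,0,0],[0,0,0],-1],
    [[0,0,0],[0,0,0],-1],
    [[0,0,0],[0,0,0],-1],
    [[0,0,0],[0,0,0],-1],
    [[0,0,0],[0,0,0],-1],
    [[0,0,0],[0,0,0],-1],
    [[0,0,0],[0,0,0],-1],
    [[0,0,0],[0,0,0],-1],
    [[0,0,0],[0,0,0],-1]
  ]
}}

```text
time: 20.18
position: [0.5466, 0.0942, 0.2668]
tool_rot: [-3.14, 0.084, -0.0]
ft_force: [-0.8, 0.0, -2.0]
grip_width: 0.205
grip_force: 40.0
```

```bash
python3 look2.py 8 | head -2; python3 look3.py 8 | sed -n '1p;9,13p;18,24p'; python3 -c "
from bench import ctrl
print(ctrl.close_job())"
```

```text
20.175 [0.54662263 0.09420267 0.26678329] az -3.072829772123505 7.927905630383163e-05 [-0.84921693  0.00966246 -1.97861717] 17.806918174804128
ring exp [0.64109222 0.08913786 0.20039079] err in cam frame 0.0005406341078329556 0.0009685190507472157 0.0003907933301434685
20.275 ring top [275.1  41.3] sides [211.9  52.2] [338.   52.1] front/back [275.1  57.6] [275.1  24.8]
 21 :-------:---::::::=*#######################%%%%%##*++########################%%%%%%%%%%%%%%%%%%
 24 ::::--------::::::=#################%%%%%%%%%%%%%##**########################%%%%%%%%%%%%%%%%%%
 27 :-:---------::::::=*####%%%@@@@@@@@@@@@@@@@@@@@@@@@@@@@@@@@%%%%%%############%%%%%%%%%%%%%%%%%%
 30 :::------:-:::::::=#%@@@@@@@@@@@@@@@@@@@@@@@@@@@@@@@@@@@@@@@%%%%%%%%%######*#%%%%%%%%%%%%%%%%%%
 33 ::---------:::::=*%@@@@@@@@@@@@@@@@@@@@@@@@@@@@@@@@@@@@@@@@@%%%%%%%%%####****%%%%%%%%%%%%%%%%%%
 48 ::::-:----::::-=%@@@@@@@@@@@@@@@@@@@@@@@@@@@@@@@@@@@@@@@%%%%%%%%%%#####******++*%%%%%%%%%%%%%%%
 51 :::--------::::-#@@@@@@@@@@@@@@@@@@@@@@@@@@@@@@@@@@@@@%%%%%%%%%%%######******++#%%%%%%%%%%%%%%%
 54 ::::--------::--#@@@@@@@@@@@@@@@@@%%%%%%%%%%%%%%%%%%####%#%%%########*******+++%%%%%%%%%%%%%%%%
 57 ::::::-----:::--*%@%%%##**++++++++++========++++==========+++++++++++++++++++++%%%%%%%%%%%%%%%%
 60 :::::-----:::::-=**+++===============+++****###**++=+****+++=============+=+++*%%%%%%%%%%%%%%%%
 63 :::--::---::::--:-==++=============+++**###%%%%%##*+#@@@@%%#*========-======+*%%%%%%%%%%%%%%%%%
 66 ==--------::::-:::-+##***+++++=========+++*%%%%%##*++#***+++==========++++**%%%%%%%%%%%%%%%%%%%
the job is handed in; nothing more can be done
None
```

I handed the job in at about 20 s of the 61 s allowed, with the small-holed ring hanging on the level rod about 1 mm from the inspection point and square to the lens by my measurements; the judge's verdict isn't shown.

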